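# Third hand: hold the spool bracket against the rack board

## Task

Pick up the loose wooden spool bracket by its arm and hold it up against the face of the standing rack board, between the two battens, plate flat on the board, arm at the bottom and the top edge of its plate level with the top edge of the board, so that I can screw it on from behind. Press it on steadily with about 10 N (the weight of a one-litre bottle), never with more than 30 N, and leave the spool, jar and stamp block where they are. Your program finishes while still holding and pressing: do not let go.

Things in the scene. Friction and masses are not known exactly. Their poses are not given: they have to be found in the camera images.
- bracket: Loose pale wooden L-bracket, about 130 g, standing as it is to be mounted: arm along the bottom, plate upright. Origin: middle of the lower edge of the plate's flat back face, on the bench at the start. z up, y along the plate's width, +x out of the back (the face that goes on the board), arm towards -x. Plate 80 wide (y), 60 high, 12 thick (x -12 to 0), two dark screw holes.
- bracket_grip (a point): Where to grip, from above and across y: the middle of the bracket's arm, at x = -44, 14 mm above its underside; same axes. The arm is 24 wide (y), 28 high from the bracket's underside, and runs from x = -12 to -82, with a lip at its end (x -82 to -75) up to z = 37.
- bracket_top (a point): Middle of the top edge of the bracket plate's back face, 60 mm above bracket's origin; same axes.
- rack_board: Fixed rigid upright plywood board, 210 wide, 110 high, 15 thick, on two low steel feet behind it; it does not give. Origin: middle of the lower edge of its face, on the bench. z up, y along the board, +x into the board: the face looks to -x, from where the bracket comes. The mounted bracket has the same axes. Two dark screw holes 44 apart mark the middle near the top.
- board_top (a point): Middle of the top edge of the board's face, 110 mm above the bench; axes of rack_board. bracket_top belongs here. Two upright battens, 25 wide, stand 10 proud of the face and reach from 12 mm above the bench to the top; the channel between them is 100 wide (y -50 to 50).
- spool: Loose wooden thread spool, 48 in diameter, 48 high, standing; leave alone. Origin: centre of its underside.
- glue_jar: Loose amber jar with a black cap, 54 in diameter, 60 high; leave alone. Origin: centre of its underside.
- stamp_block: Loose wooden block, 50 x 90 x 45, with steel stamps standing 20 out of its top; leave alone. Origin: centre of its underside.
Things that resemble listed ones, but are neither listed nor needed, are in the scene too. Several things have the shape of the rack_board; the one meant has the colours described above. What is shaped like the bracket but blue is not meant.

How it is judged:
By the outcome, as a careful person would: the job done as asked, in the order asked, and still so for the second after the job is handed in, while the arm keeps its last pose, push and grip.
It also fails if it takes over 45 s, if anything falls off the work surface, if the arm or the gripper's body presses on something with over 40 N, if the wrist force passes 120 N, or if a joint passes its speed limit or range.

## Robot

A 6-joint arm with a two-finger parallel gripper is mounted at the origin on the work surface. World frame = base frame: x ahead of the robot, y to its left, z up, the work surface at z = 0. Lengths are in mm, angles in rad, forces in N, time in s.
With the tool pointing down it reaches from about 325 to 850 mm from the base axis. Payload 4.4 kg.
Tool frame: the origin (TCP) lies on the centre line of the jaws, within the pads' length; the fingertips stand 17 mm ahead of it and the grasp point (between the pads) lies 2 mm behind it; z points along the fingers, y is the direction in which the jaws open and shut (so a half turn about z gives the same grasp; the last joint's range is limited). The gripper opens to 94 mm and grips with 3 to 60 N. Pads are 16 mm wide; open, the fingers measure 119 mm over their backs; the gripper's body (75 mm by 177 mm) begins 78 mm behind the grasp point.
Start: joints at [1.2, 0.207, 1.542, -0, 1.393, -0.15], TCP at [125.941, 561.04, 222.447] pointing down, gripper open.
Joint ranges: [-2.73, 2.73], [-0.86, 2.22], [0.23, 2.46], [-1.11, 4.25], [0.08, 2.63], [-2.82, 2.82]. Speed limits (rad/s): [2.79, 2.79, 3.14, 3.14, 3.14, 3.14].

## Interface

Orientations are given as a unit quaternion [w, x, y, z].
In Python, from rig import get_obs, get_image, camera_model, sign_off gives the robot as it stands. The module is installed in compiled form; this text tells all that it offers.
- The arm moves only by the tool move_arm, never from a script. Its arguments are lists of equal length, an entry for each row: "travel": the shift along the tool's x, y, z each as a share of 0.02 m, from -1 to 1, a list of three; "twist": the turn, a rotation vector about the tool's x, y, z each as a share of 4 degrees, from -1 to 1, a list of three. A call has 1 to 12 rows; each row shifts and turns the commanded pose from where the row before left it, along the tool's axes as they then stand; what a row does not reach is not made up. A row lasts 1/12 s, in which the tool goes at most 41.7 mm and 7.16 degrees, less where a joint would pass 70% of its speed; a pose out of reach is approached as far as the arm can. A call with a number of a shift or a turn outside -1 to 1 is refused whole. A call with a gripper value outside its range is refused whole. "claw" is the finger opening in mm, from 0 to 94, set as the call begins (left out, the last holds). The fingers move at their own pace and stop on an object; "squeeze" is the grip in N (left out, the last holds). Time passes only in rows, so rows that do not move let the fingers close. It gives the time, the measured TCP pose, the force and the opening at its end, in the units of the state.
- get_obs(): the state, without advancing time (a new reading comes with each control period).
- get_image(name): name is "scene" or "top"; returns the picture (420x560x3 uint8, red, green, blue); there is no depth.
- camera_model(name): a dict with "fov_y" (degrees; the focal length in pixels is half the picture's height over the tangent of half this angle, whatever the lens; pixels are square), "cx", "cy" (the principal point, pixels), "k1" (the pictures are not rectified: a ray, as slopes to the right and down, at radius r is drawn at 1 + k1 r^2 times it, then the intrinsics apply), "R" (3x3) and "t" (3): a world point X has camera coordinates R X + t. Camera axes: x right, y down, z forward; pixel columns grow to the right and rows downward; lengths in mm; the calibration is good to about 2 mm. A picture is of the moment at which its call begins. camera_model takes no time and is no camera call.
- sign_off(): hands the job in, once; it reports no verdict.
The state is a dict: "t": time; "joint_pos": joint angles; "dq": joint speeds; "tau": joint torques, N m; "tool_pos": TCP position; "ee_rot": TCP orientation; "contact_force": force on the tool from outside, world axes, zero at the start; "moment": the same for the moment, N m; "opening": finger opening in mm.
Only numpy, scipy, OpenCV 4.12 (cv2) and the standard library are available. Lean on these libraries where they do the work, as an engineer would, in place of code of your own. Each camera call takes 0.05 s, during which the arm holds its last target.

## Working session

There is one attempt and no reset: what is moved stays moved. The work goes in short steps, Python scripts to look and compute and a tool call to move; the robot and the scene stay as the last step left them, time stands still between calls to the robot, and variables do not carry over. Pictures are saved under pics/ and viewed, and the job is handed in when it is done.

Besides the shell and the picture viewer there is one more tool, called as name(argument=value, ...), one argument or row to a line, values as JSON. move_arm: Moves the arm, as the interface text tells. Its arguments: {"type":"object","properties":{"travel":{"type":"array","items":{"type":"array","items":{"type":"number"}}},"twist":{"type":"array","items":{"type":"array","items":{"type":"number"}}},"claw":{"type":"number"},"squeeze":{"type":"number"}},"required":["travel","twist"]}

```bash
mkdir -p pics; python3 - <<'E'
from rig import *
import cv2
for n in("scene","top"):
    im=get_image(n); cv2.imwrite(f"pics/{n}0.png",im[:,:,::-1])
    print(n,camera_model(n))
o=get_obs()
for k in o: print(k,o[k])
E
```

```text
scene {'fov_y': 54.45669874046358, 'cx': 282.35613814467536, 'cy': 200.96792157645308, 'k1': 0.005356061668094978, 'R': array([[-0.8652379 ,  0.50134274, -0.00434041],
       [ 0.37658903,  0.64416903, -0.66575293],
       [-0.33097444, -0.57766922, -0.74615963]]), 't': array([ 445.82393485, -194.23528869, 1189.97999731])}
top {'fov_y': 49.86731431311825, 'cx': 282.34958811887765, 'cy': 212.1709452528214, 'k1': -0.0188431573931004, 'R': array([[ 0.01491993, -0.9998754 , -0.00515529],
       [-0.97586993, -0.01343804, -0.21793874],
       [ 0.21784231,  0.00828252, -0.97594883]]), 't': array([  54.54751374,  572.8999864 , 1008.86050686])}
t 0.1
joint_pos [ 1.19948572e+00  2.07341385e-01  1.54278137e+00 -1.82590906e-05
  1.39347123e+00 -1.50516038e-01]
dq [-0.00138134 -0.00162939 -0.0003702   0.00197469  0.00149117 -0.00079681]
tau [-1.41255505e-04 -3.71869683e+01 -2.82289714e+01  7.00085890e-02
  3.12242378e-02 -6.45519913e-05]
tool_pos [125.70581609 560.39883936 221.41721677]
ee_rot [-2.49454511e-04  1.10171512e-01  9.93912087e-01 -9.69117155e-04]
contact_force [ 0.43183018  0.63199231 -0.06565984]
moment [ 0.01405116  0.02497662 -0.00968058]
opening 93.91597552323704
```

View pics/scene0.png

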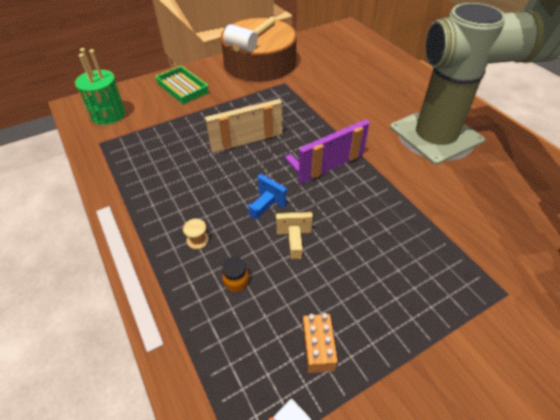

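View pics/top0.png

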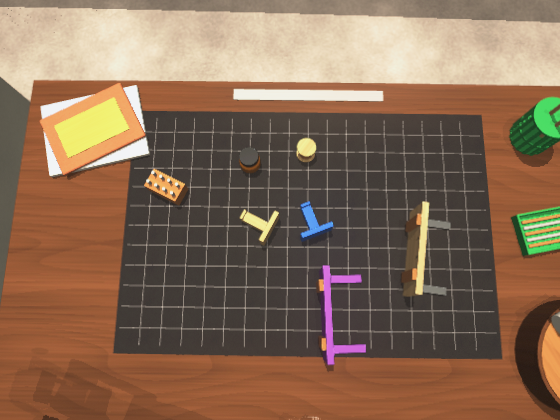

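The top view shows the candidates. Bracket: the pale one at (260,225) in top and (294,233) in scene, or the blue one at (315,222), which is not meant. Board: the plywood one at (422,248) in top and (245,125) in scene, or the purple one at (330,310), which is not meant. I choose the pale bracket and the plywood board, and check both in a close crop.

```bash
python3 - <<'E'
import cv2,numpy as np
t=cv2.imread("pics/top0.png");s=cv2.imread("pics/scene0.png")
a=cv2.resize(t[195:255,230:290],(400,400),interpolation=cv2.INTER_CUBIC)
b=cv2.resize(t[190:310,380:460],(267,400),interpolation=cv2.INTER_CUBIC)
cv2.imwrite("pics/c1.png",np.hstack([a,b]))
c=cv2.resize(s[90:160,195:295],(600,420),interpolation=cv2.INTER_CUBIC)
cv2.imwrite("pics/c2.png",c)
c=cv2.resize(s[200:270,260:330],(500,500),interpolation=cv2.INTER_CUBIC)
cv2.imwrite("pics/c3.png",c)
E
```

```text
(no output)
```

View pics/c1.png

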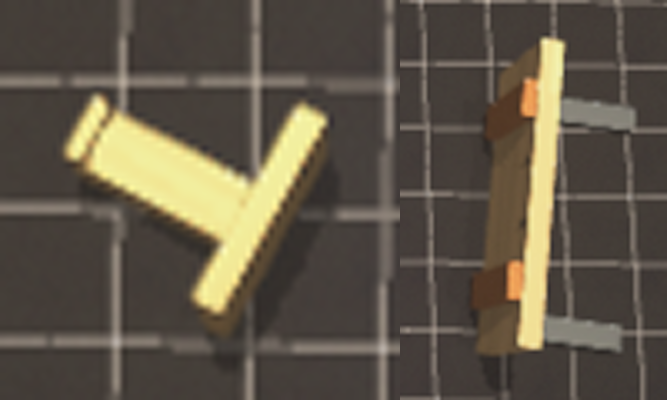

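View pics/c2.png

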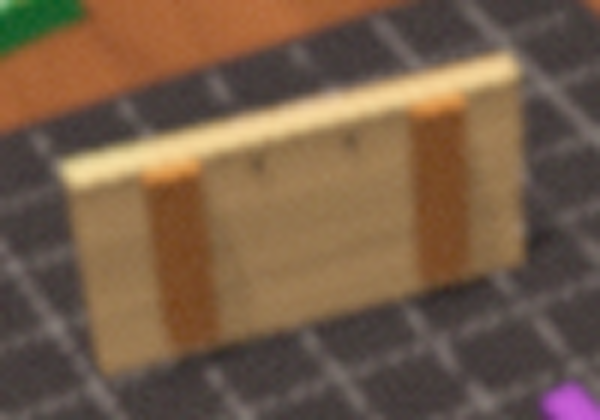

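View pics/c3.png

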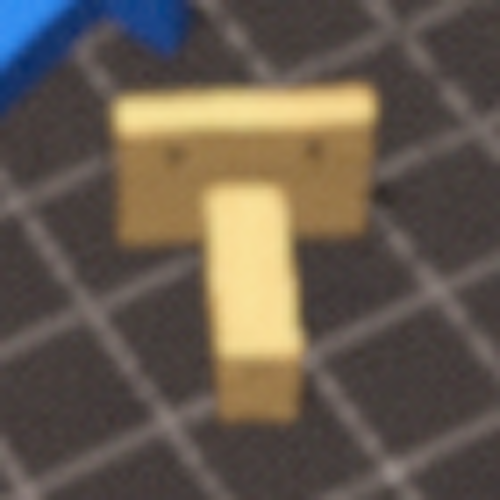

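The crops confirm it: the pale bracket, with its lip at the upper left and its plate back facing lower right, and the plywood board with two orange battens facing left in the top view. Next I measure both by colour mask and ray casting.

```bash
cat > h.py <<'E'
import numpy as np,cv2
from rig import *
def K(n):
    m=camera_model(n);f=210/np.tan(np.radians(m["fov_y"]/2))
    return m,np.array([[f,0,m["cx"]],[0,f,m["cy"]],[0,0,1.]]),np.array([m["k1"],0,0,0.])
def cast(n,px,z):
    m,k,d=K(n);u=cv2.undistortPoints(np.float64(px).reshape(-1,1,2),k,d)[:,0]
    r=np.c_[u,np.ones(len(u))]@m["R"];c=-m["R"].T@m["t"]
    return c+r*((z-c[2])/r[:,2])[:,None]
def proj(n,X):
    m,k,d=K(n);return cv2.projectPoints(np.float64(X).reshape(-1,1,3),cv2.Rodrigues(m["R"])[0],m["t"],k,d)[0][:,0]
S=8
def poly(im,box,lo,hi,eps=8):
    x0,y0,x1,y1=box
    c=cv2.resize(im[y0:y1,x0:x1],None,fx=S,fy=S,interpolation=cv2.INTER_CUBIC)
    m=cv2.inRange(c,np.array(lo),np.array(hi))
    cs=cv2.findContours(m,cv2.RETR_EXTERNAL,cv2.CHAIN_APPROX_NONE)[0]
    cs=sorted(cs,key=cv2.contourArea)[::-1]
    f=lambda p:(np.float64(p)+.5)/S-.5+[x0,y0]
    return c,m,cs,f
E
python3 - <<'E'
from h import *
t=cv2.imread("pics/top0.png")
for nm,box,z in(("br",(230,195,290,255),60),("bd",(380,190,460,310),110)):
    c,m,cs,f=poly(t,box,(100,170,180),(255,255,255))
    print(nm,[cv2.contourArea(q)/64 for q in cs[:4]])
    cv2.imwrite(f"pics/m_{nm}.png",np.hstack([c[:,:,1],m])[:600,:])
    for q in cs[:3]:
        if cv2.contourArea(q)<64*20: continue
        ap=cv2.approxPolyDP(q,8,True)[:,0]
        print(np.c_[f(ap),cast("top",f(ap),z)[:,:2]].round(1))
E
```

```text
br [398.7734375, 0.171875, 0.1171875]
[[243.8 209.2 578.8 154.8]
 [239.8 217.7 558.  163.7]
 [241.3 218.2 556.8 160.1]
 [244.3 214.3 566.3 153.2]
 [243.3 220.2 552.  155.1]
 [262.7 230.6 527.7 108.5]
 [258.9 238.4 508.8 116.9]
 [262.7 240.9 502.9 107.9]
 [278.1 212.2 572.6  73. ]
 [273.8 211.1 575.2  83.2]
 [266.8 222.1 548.3  99.3]
 [247.6 211.6 573.1 145.7]
 [244.7 213.8 567.6 152.4]
 [245.4 210.8 574.9 150.8]]
bd [605.1796875, 0.1796875, 0.0625]
[[ 423.7  201.2  591.7 -259.6]
 [ 421.9  201.9  589.9 -255.5]
 [ 421.9  209.8  571.5 -254.5]
 [ 420.2  215.2  558.9 -249.9]
 [ 420.1  234.6  514.4 -247.3]
 [ 415.4  277.3  419.  -232.3]
 [ 414.9  292.1  386.9 -229.7]
 [ 418.9  294.1  382.7 -238.3]
 [ 421.6  293.4  384.2 -244.1]
 [ 428.3  209.8  571.7 -269. ]
 [ 428.4  202.8  588.1 -270.2]]
```

```bash
cat > meas.py <<'E'
from h import *
def edge(P,p0,p1,tol=3,trim=8):
    p0=np.array(p0);p1=np.array(p1);L=np.linalg.norm(p1-p0);u=(p1-p0)/L;n=np.array([-u[1],u[0]])
    for _ in range(2):
        s=(P-p0)@u;e=(P-p0)@n;k=(s>trim)&(s<L-trim)&(abs(e)<tol)
        v=cv2.fitLine(np.float32(P[k]),cv2.DIST_HUBER,0,.01,.01)[:,0]
        u2=v[:2]*np.sign(v[:2]@u);p0=v[2:]+u2*((p0-v[2:])@u2);u=u2;n=np.array([-u[1],u[0]])
    return p0,u,n,k.sum()
E
python3 - <<'E'
from meas import *
t=cv2.imread("pics/top0.png");s=cv2.imread("pics/scene0.png")
def pts(box,z):
    c,m,cs,f=poly(t,box,(100,170,180),(255,255,255))
    return cast("top",f(cs[0][:,0]),z)[:,:2]
P=pts((230,195,290,255),60)
a=edge(P,(502.9,107.9),(572.6,73)); b=edge(P,(548,99.3),(575.2,83.2),trim=4)
print("plate back",a,"front",b,"thick",(b[0]-a[0])@a[2])
e=(P-a[0])@a[2]; sel=P[(e<13)&(e>-2)]; ss=(sel-a[0])@a[1]; print("width",ss.min(),ss.max())
mid=a[0]+a[1]*(ss.min()+ss.max())/2
print("bracket_top",mid,"yaw of +x",np.degrees(np.arctan2(-a[2][1],-a[2][0])))
P28=pts((230,195,290,255),28)
al=edge(P28,*[cast("top",[q],28)[0,:2] for q in((244,220.2),(262,230.2))],trim=4)
ar=edge(P28,*[cast("top",[q],28)[0,:2] for q in((247.6,211.6),(266.0,221.5))],trim=3)
print("arm",al,ar,"w",(ar[0]-al[0])@al[2])
B=pts((380,190,460,310),110)
f=edge(B,(558,-249.9),(387,-229.7));g=edge(B,(571.7,-269),(384.2,-244.1))
print("board face",f,"back",g,"thick",(g[0]-f[0])@f[2])
e=(B-f[0])@f[2];sel=B[abs(e-7)<5];ss=(sel-f[0])@f[1];print("width",ss.min(),ss.max())
bm=f[0]+f[1]*(ss.min()+ss.max())/2
print("board_top",bm,"yaw",np.degrees(np.arctan2(f[2][1],f[2][0])),np.degrees(np.arctan2(g[2][1],g[2][0])))
# draw in scene and top
X=[[*(mid+a[1]*k),z] for z in(60,0) for k in(-40,40)]+[[*(bm+f[1]*k),z] for z in(110,0) for k in(-105,105,-50,50)]
for n,im in(("scene",s),("top",t)):
    q=proj(n,X); o=cv2.resize(im,None,fx=4,fy=4,interpolation=cv2.INTER_CUBIC)
    for p in q: cv2.circle(o,tuple(int(v) for v in (p+.5)*4-.5),5,(255,0,255),1)
    if n=="scene": o=o[350:1000,760:1360]
    else: o=o[760:1240,920:1720]
    cv2.imwrite(f"pics/ov_{n}.png",o[:600,:800])
E
```

```text
plate back (array([502.88217334, 107.86522869]), array([ 0.88988888, -0.45617738]), array([0.45617738, 0.88988888]), np.int64(182)) front (array([547.04724343,  97.40571185]), array([ 0.89467955, -0.44670856]), array([0.44670856, 0.89467955]), np.int64(70)) thick 10.83929837129824
width -1.5751207294677405 78.31390892722563
bracket_top [537.02667059  90.36197887] yaw of +x -117.14071436200372
arm (array([557.73053121, 156.94678792]), array([-0.45061162, -0.8927201 ]), array([ 0.8927201 , -0.45061162]), np.int64(124)) (array([579.53767097, 148.74299753]), array([-0.44192961, -0.89704973]), array([ 0.89704973, -0.44192961]), np.int64(130)) w 23.164395347718827
board face (array([ 557.70980775, -252.16136739]), array([-0.99186653,  0.12728232]), array([-0.12728232, -0.99186653]), np.int64(554)) back (array([ 571.74239652, -268.67576453]), array([-0.99155796,  0.1296642 ]), array([-0.1296642 , -0.99155796]), np.int64(613)) thick 14.593977296515435
width -34.836261391199294 175.30733585653928
board_top [ 488.04552922 -243.22162516] yaw -97.31257613714395 -97.45018807683572
```

```bash
ls pics
```

```text
c1.png
c2.png
c3.png
m_bd.png
m_br.png
ov_scene.png
ov_top.png
scene0.png
top0.png
```

View pics/ov_scene.png

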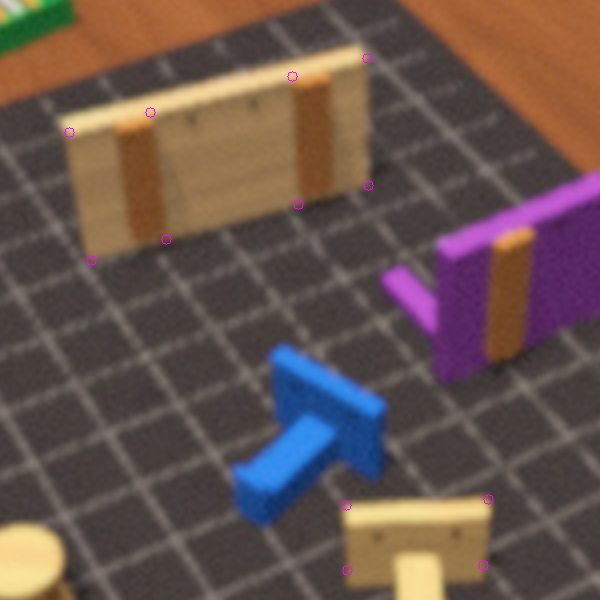

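View pics/ov_top.png

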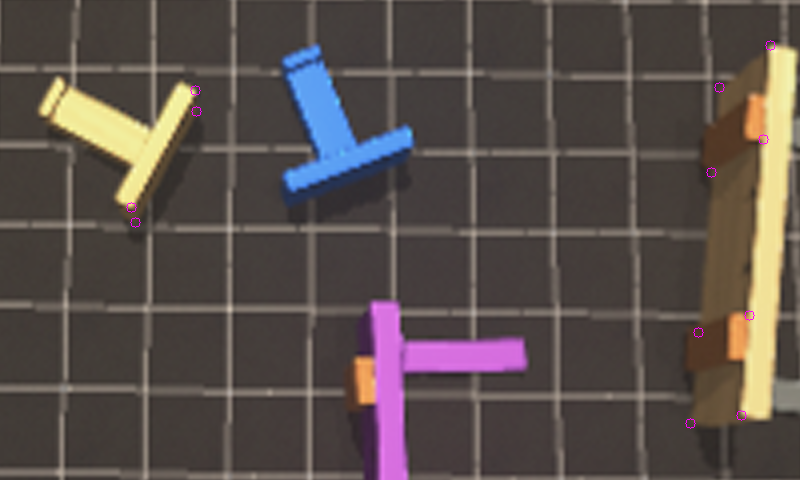

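Both views agree with the given sizes: plate about 80 x 11, arm 23 wide, board 210 x 14.6, and the channel edges on the battens. Grip point is about (557,130) with bracket +x at -116.7°. Board_top is (488,-243) with +x at -97.4°. Now I move above the grip, staying high.

move_arm(
  travel=[
    [-0.83, -0.525, 0],
    [-0.83, -0.525, 0],
    [-0.83, -0.525, 0],
    [-0.83, -0.525, 0],
    [-0.83, -0.525, 0],
    [-0.83, -0.525, 0],
    [-0.83, -0.525, 0],
    [-0.83, -0.525, 0],
    [-0.83, -0.525, 0],
    [-0.83, -0.525, 0],
    [-0.83, -0.525, 0],
    [-0.83, -0.525, 0],
  ],
  twist=[
    [0, 0, 0],
    [0, 0, 0],
    [0, 0, 0],
    [0, 0, 0],
    [0, 0, 0],
    [0, 0, 0],
    [0, 0, 0],
    [0, 0, 0],
    [0, 0, 0],
    [0, 0, 0],
    [0, 0, 0],
    [0, 0, 0],
  ],
  claw=70,
)

```text
t: 1.1
tool_pos: [293.0, 393.4, 222.0]
ee_rot: [-0.0, 0.11, 0.994, -0.0]
contact_force: [-0.3, 0.5, -1.1]
opening: 69.8
```

move_arm(
  travel=[
    [-0.83, -0.525, 0],
    [-0.83, -0.525, 0],
    [-0.83, -0.525, 0],
    [-0.83, -0.525, 0],
    [-0.83, -0.525, 0],
    [-0.83, -0.525, 0],
    [-0.83, -0.525, 0],
    [-0.83, -0.525, 0],
    [-0.83, -0.525, 0],
    [-0.83, -0.525, 0],
    [-0.83, -0.525, 0],
    [-0.83, -0.525, 0],
  ],
  twist=[
    [0, 0, 0],
    [0, 0, 0],
    [0, 0, 0],
    [0, 0, 0],
    [0, 0, 0],
    [0, 0, 0],
    [0, 0, 0],
    [0, 0, 0],
    [0, 0, 0],
    [0, 0, 0],
    [0, 0, 0],
    [0, 0, 0],
  ],
)

```text
t: 2.1
tool_pos: [459.7, 227.0, 221.9]
ee_rot: [-0.0, 0.11, 0.994, -0.0]
contact_force: [-0.3, -0.2, -0.2]
opening: 69.4
```

move_arm(
  travel=[
    [-0.83, -0.525, 0],
    [-0.83, -0.525, 0],
    [-0.83, -0.525, 0],
    [-0.83, -0.525, 0],
    [-0.83, -0.525, 0],
    [-0.83, -0.525, 0],
    [-0.83, -0.525, 0],
    [0, 0, 0],
    [0, 0, 0],
    [0, 0, 0],
    [0, 0, 0],
    [0, 0, 0],
  ],
  twist=[
    [0, 0, 0],
    [0, 0, 0],
    [0, 0, 0],
    [0, 0, 0],
    [0, 0, 0],
    [0, 0, 0],
    [0, 0, 0],
    [0, 0, 1],
    [0, 0, 1],
    [0, 0, 1],
    [0, 0, 1],
    [0, 0, 1],
  ],
)

```text
t: 3.1
tool_pos: [556.3, 130.6, 221.7]
ee_rot: [-0.001, 0.283, 0.959, -0.0]
contact_force: [-0.3, 0.1, 0.1]
opening: 69.9
```

move_arm(
  travel=[
    [0, 0, 0],
    [0, 0, 0],
    [0, 0, 0],
    [0, 0, 0],
    [0, 0, 0],
    [0, 0, 0],
    [0, 0, 0],
    [0, 0, 0],
    [0, 0, 0],
    [0, 0, 0],
    [0, 0, 0],
    [0, 0, 0],
  ],
  twist=[
    [0, 0, 1],
    [0, 0, 1],
    [0, 0, 1],
    [0, 0, 1],
    [0, 0, 1],
    [0, 0, 1],
    [0, 0, 1],
    [0, 0, 1],
    [0, 0, 1],
    [0, 0, 1],
    [0, 0, 1],
    [0, 0, 1],
  ],
)

```text
t: 4.1
tool_pos: [556.3, 130.7, 221.8]
ee_rot: [-0.0, 0.648, 0.761, -0.0]
contact_force: [0.4, 0.0, 0.8]
opening: 69.9
```

move_arm(
  travel=[
    [0, 0, 0],
    [0, 0, 0],
    [0, 0, 0],
    [0, 0, 0],
    [0, 0, 0],
    [0, 0, 0],
    [0, 0, 0],
    [0, 0, 0],
    [0, 0, 0],
    [0, 0, 0],
    [0, 0, 0],
    [0, 0, 0],
  ],
  twist=[
    [0, 0, 1],
    [0, 0, 1],
    [0, 0, 1],
    [0, 0, 1],
    [0, 0, 1],
    [0, 0, 1],
    [0, 0, 1],
    [0, 0, 1],
    [0, 0, 1],
    [0, 0, 0],
    [0, 0, 0],
    [0, 0, 0],
  ],
)

```text
t: 5.1
tool_pos: [556.5, 130.7, 222.1]
ee_rot: [-0.0, 0.851, 0.526, -0.0]
contact_force: [1.2, -0.3, -1.0]
opening: 70.2
```

```bash
cat > st.py <<'E'
from h import *
from scipy.spatial.transform import Rotation as R
def st():
    o=get_obs();q=o["ee_rot"];M=R.from_quat([q[1],q[2],q[3],q[0]]).as_matrix()
    return o,np.array(o["tool_pos"]),M
def show(target=None,ydeg=None):
    o,p,M=st()
    print("t",round(o["t"],2),"p",p.round(2),"yang",np.degrees(np.arctan2(M[1,1],M[0,1])).round(2),"z",M[:,2].round(4),"F",np.round(o["contact_force"],2),"M",np.round(o["moment"],2),"open",round(o["opening"],2),"q",np.round(o["joint_pos"],2))
    if target is not None: print("tool delta mm",(M.T@(np.array(target)-p)).round(2))
    if ydeg is not None: print("twist z deg",np.degrees(np.arctan2(M[1,1],M[0,1]))-ydeg)
E
python3 -c "
from st import *
show([557,129.7,100],-26.7)"
```

```text
t 5.1 p [556.52 130.71 222.09] yang -26.57 z [-7.e-04 -1.e-04 -1.e+00] F [ 1.2  -0.28 -1.04] M [-0.07  0.1  -0.  ] open 70.16 q [0.08 0.2  1.55 0.   1.39 0.54]
tool delta mm [ -0.64   0.96 122.09]
twist z deg 0.13314609302376823
```

move_arm(
  travel=[
    [0, 0, 1],
    [0, 0, 1],
    [0, 0, 1],
    [0, 0, 1],
    [0, 0, 1],
    [0, 0, 1],
    [0, 0, 1],
    [0, 0, 0.6],
    [-0.03, 0.04, 0.4],
    [0, 0, 0],
  ],
  twist=[
    [0, 0, 0],
    [0, 0, 0],
    [0, 0, 0],
    [0, 0, 0],
    [0, 0, 0],
    [0, 0, 0],
    [0, 0, 0],
    [0, 0, 0],
    [0, 0, 0],
    [0, 0, 0],
  ],
)

```text
t: 5.93
tool_pos: [555.9, 129.6, 60.6]
ee_rot: [-0.001, 0.851, 0.525, -0.002]
contact_force: [-0.3, 0.2, -0.4]
opening: 69.6
```

```bash
python3 - <<'E'
from st import *
show([557,129.7,20],-26.7)
a=[]
for n,b in(("top",(225,190,295,260)),("scene",(250,170,350,270))):
    im=get_image(n)[:,:,::-1]; x0,y0,x1,y1=b
    a.append(cv2.resize(im[y0:y1,x0:x1],(400,400),interpolation=cv2.INTER_CUBIC))
cv2.imwrite("pics/pre.png",np.hstack(a))
E
```

```text
t 5.93 p [555.86 129.59  60.59] yang -26.63 z [-3.6e-03 -4.0e-04 -1.0e+00] F [-0.26  0.18 -0.38] M [-0.11  0.09  0.  ] open 69.56 q [ 0.08  0.38  1.68 -0.    1.08  0.54]
tool delta mm [ 0.68  1.09 40.59]
twist z deg 0.07379474071549552
```

View pics/pre.png

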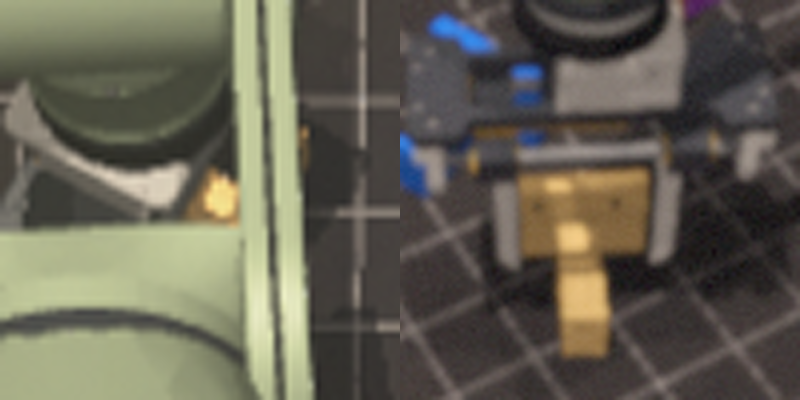

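The scene crop shows the fingers straddling the arm, one at (508,220) and one at (663,215), with the arm at (583,300) centred between them. I descend to TCP z of about 20, which leaves the tips 3 mm above the bench, then close.

move_arm(
  travel=[
    [0.02, 0.04, 0.5],
    [0, 0, 0.5],
    [0, 0, 0.5],
    [0, 0, 0.3],
    [0, 0, 0.2],
    [0, 0, 0],
    [0, 0, 0],
  ],
  twist=[
    [0, 0, 0],
    [0, 0, 0],
    [0, 0, 0],
    [0, 0, 0],
    [0, 0, 0],
    [0, 0, 0],
    [0, 0, 0],
  ],
)

```text
t: 6.62
tool_pos: [557.8, 129.8, 22.0]
ee_rot: [-0.0, 0.851, 0.525, -0.0]
contact_force: [0.0, 0.2, -0.2]
opening: 70.1
```

```bash
python3 -c "
from st import *
show([557,129.7,20],-26.7)"
```

```text
t 6.62 p [557.83 129.81  22.02] yang -26.65 z [-8.e-04 -1.e-04 -1.e+00] F [ 0.02  0.16 -0.2 ] M [-0.09  0.07 -0.  ] open 70.08 q [ 0.08  0.44  1.69 -0.    1.01  0.54]
tool delta mm [-0.47 -0.7   2.02]
twist z deg 0.04817711578020578
```

move_arm(
  travel=[
    [0, 0, 0.1],
    [0, 0, 0],
    [0, 0, 0],
    [0, 0, 0],
    [0, 0, 0],
    [0, 0, 0],
    [0, 0, 0],
    [0, 0, 0],
    [0, 0, 0],
    [0, 0, 0],
    [0, 0, 0],
    [0, 0, 0],
  ],
  twist=[
    [0, 0, 0],
    [0, 0, 0],
    [0, 0, 0],
    [0, 0, 0],
    [0, 0, 0],
    [0, 0, 0],
    [0, 0, 0],
    [0, 0, 0],
    [0, 0, 0],
    [0, 0, 0],
    [0, 0, 0],
    [0, 0, 0],
  ],
  claw=0,
  squeeze=45,
)

```text
t: 7.62
tool_pos: [558.2, 129.9, 20.5]
ee_rot: [0.0, 0.851, 0.525, 0.0]
contact_force: [0.1, 0.3, 1.1]
opening: 23.5
```

```bash
python3 -c "
from st import *
show([557,129.7,20],-26.7)"
```

```text
t 7.62 p [558.15 129.86  20.53] yang -26.65 z [ 1.e-04 -0.e+00 -1.e+00] F [0.1 0.3 1.1] M [-0.08  0.2   0.03] open 23.54 q [ 0.08  0.45  1.69 -0.    1.    0.54]
tool delta mm [-0.66 -0.96  0.53]
twist z deg 0.052058935712437915
```

move_arm(
  travel=[
    [0, 0, -0.2],
    [0, 0, -0.5],
    [0, 0, -0.9],
    [0, 0, -0.9],
    [0, 0, -0.9],
    [0, 0, -0.9],
    [0, 0, -0.9],
    [0, 0, -0.7],
    [0, 0, -0.3],
    [0, 0, -0.1],
    [0, 0, 0],
    [0, 0, 0],
  ],
  twist=[
    [0, 0, 0],
    [0, 0, 0],
    [0, 0, 0],
    [0, 0, 0],
    [0, 0, 0],
    [0, 0, 0],
    [0, 0, 0],
    [0, 0, 0],
    [0, 0, 0],
    [0, 0, 0],
    [0, 0, 0],
    [0, 0, 0],
  ],
)

```text
t: 8.62
tool_pos: [557.3, 129.8, 145.5]
ee_rot: [-0.0, 0.851, 0.525, -0.001]
contact_force: [0.2, -0.1, -2.0]
opening: 23.5
```

move_arm(
  travel=[
    [0, 0, 0],
    [0, 0, 0],
    [0, 0, 0],
    [0, 0, 0],
    [0, 0, 0],
    [0, 0, 0],
    [0, 0, 0],
    [-0.3, 0, 0],
    [-0.7, 0, 0],
    [-0.9, 0, 0],
    [-0.9, 0, 0],
    [-0.9, 0, 0],
  ],
  twist=[
    [0, 0, -0.4],
    [0, 0, -0.8],
    [0, 0, -0.8],
    [0, 0, -0.8],
    [0, 0, -0.8],
    [0, 0, -0.8],
    [0, 0, -0.4],
    [0, 0, 0],
    [0, 0, 0],
    [0, 0, 0],
    [0, 0, 0],
    [0, 0, 0],
  ],
)

```text
t: 9.62
tool_pos: [547.6, 54.7, 145.7]
ee_rot: [-0.0, 0.752, 0.659, -0.001]
contact_force: [1.1, 0.4, -1.1]
opening: 23.7
```

move_arm(
  travel=[
    [-0.9, -0.1, 0],
    [-0.9, -0.1, 0],
    [-0.9, -0.1, 0],
    [-0.9, -0.1, 0],
    [-0.9, -0.1, 0],
    [-0.9, -0.1, 0],
    [-0.9, -0.1, 0],
    [-0.9, -0.1, 0],
    [-0.9, -0.1, 0],
    [-0.9, -0.1, 0],
    [-0.9, -0.1, 0],
    [-0.7, 0, 0],
  ],
  twist=[
    [0, 0, 0],
    [0, 0, 0],
    [0, 0, 0],
    [0, 0, 0],
    [0, 0, 0],
    [0, 0, 0],
    [0, 0, 0],
    [0, 0, 0],
    [0, 0, 0],
    [0, 0, 0],
    [0, 0, 0],
    [0, 0, 0],
  ],
)

```text
t: 10.62
tool_pos: [497.5, -152.9, 145.8]
ee_rot: [-0.001, 0.752, 0.659, -0.001]
contact_force: [0.1, -0.0, -1.8]
opening: 23.8
```

move_arm(
  travel=[
    [-0.3, 0, 0],
    [0, 0, 0],
    [0, 0, 0],
    [0, 0, 0],
  ],
  twist=[
    [0, 0, 0],
    [0, 0, 0],
    [0, 0, 0],
    [0, 0, 0],
  ],
)

```text
t: 10.95
tool_pos: [498.1, -156.3, 146.2]
ee_rot: [-0.0, 0.752, 0.66, 0.0]
contact_force: [0.3, -0.1, -1.0]
opening: 23.6
```

```bash
python3 - <<'E'
from st import *
show([499,-159,72],-7.4)
for n in("top","scene"):
    im=get_image(n)[:,:,::-1]; cv2.imwrite(f"pics/{n}1.png",im)
E
```

```text
t 10.95 p [ 498.14 -156.33  146.19] yang -7.45 z [-5.e-04  6.e-04 -1.e+00] F [ 0.26 -0.14 -0.97] M [-0.03  0.09  0.01] open 23.58 q [-0.47  0.17  1.75  0.    1.22 -0.34]
tool delta mm [-2.58  1.24 74.19]
twist z deg -0.04747318011730872
```

View pics/scene1.png

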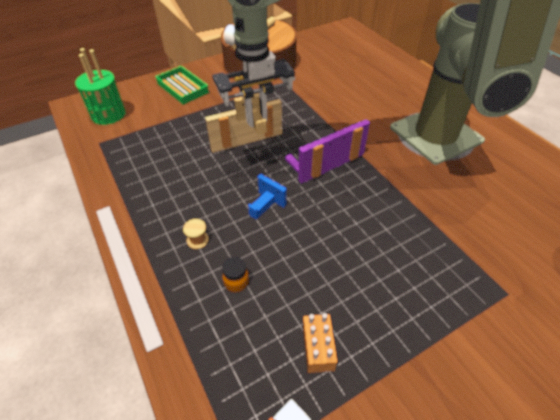

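View pics/top1.png

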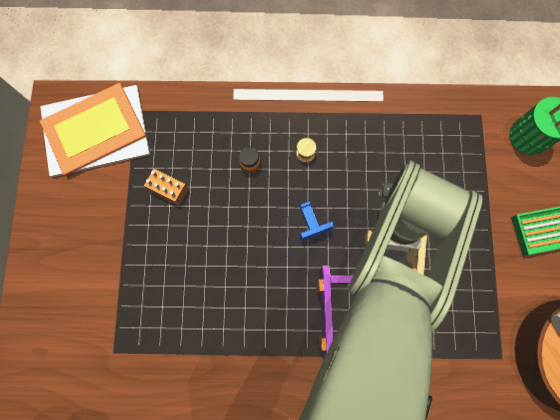

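move_arm(
  travel=[
    [0, 0.06, 0.3],
    [0, 0, 0.6],
    [0, 0, 0.8],
    [0, 0, 0.8],
    [0, 0, 0.6],
    [0, 0, 0.4],
    [0, 0, 0.2],
    [0, 0, 0.08],
    [0, 0, 0],
    [0, 0, 0],
    [0, 0, 0],
    [0, 0, 0],
  ],
  twist=[
    [0, 0, 0],
    [0, 0, 0],
    [0, 0, 0],
    [0, 0, 0],
    [0, 0, 0],
    [0, 0, 0],
    [0, 0, 0],
    [0, 0, 0],
    [0, 0, 0],
    [0, 0, 0],
    [0, 0, 0],
    [0, 0, 0],
  ],
)

```text
t: 12.05
tool_pos: [500.3, -157.3, 71.7]
ee_rot: [0.001, 0.752, 0.66, 0.0]
contact_force: [1.3, 0.5, -0.9]
opening: 23.7
```

```bash
python3 - <<'E'
from st import *
show([493.8,-198.8,70.5],-7.4)
im=get_image("scene")[:,:,::-1]
cv2.imwrite("pics/pl1.png",cv2.resize(im[80:180,190:310],(720,600),interpolation=cv2.INTER_CUBIC))
im=get_image("top")[:,:,::-1]
cv2.imwrite("pics/pl1t.png",cv2.resize(im[190:310,340:460],(600,600),interpolation=cv2.INTER_CUBIC))
E
```

```text
t 12.05 p [ 500.26 -157.33   71.67] yang -7.46 z [ 1.5e-03 -8.0e-04 -1.0e+00] F [ 1.33  0.51 -0.92] M [-0.04  0.05 -0.01] open 23.71 q [-0.47  0.28  1.8   0.    1.06 -0.34]
tool delta mm [-41.95  -1.02   1.19]
twist z deg -0.05527516291207579
```

View pics/pl1.png

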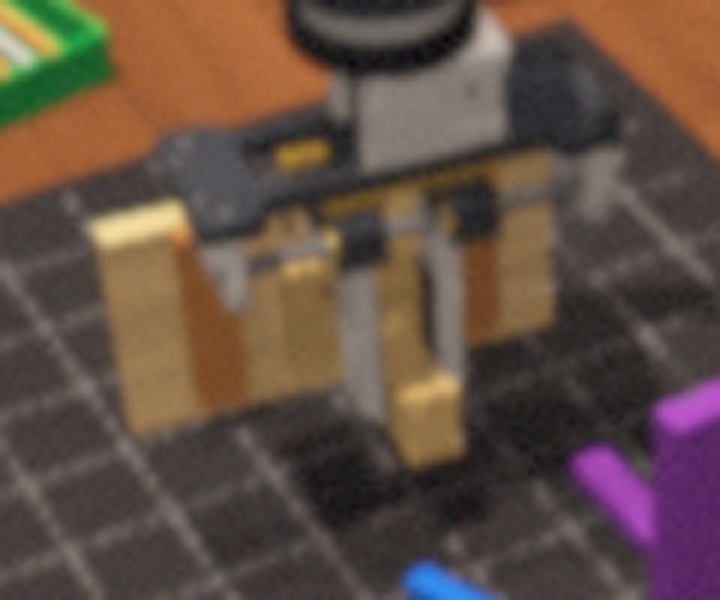

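View pics/pl1t.png

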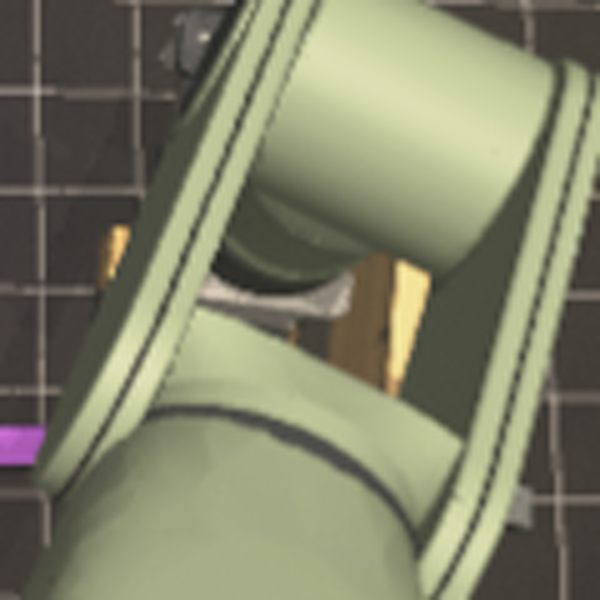

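```bash
python3 - <<'E'
from st import *
o,p,M=st()
bx=-M[:,0];by=np.array([-bx[1],bx[0],0]);bz=np.array([0,0,1.])
org=p+44.8*bx;org[2]=p[2]-20.5
X=[org-82*bx+s*12*by+z*bz for z in(37,0) for s in(-1,1)]+[org-12*bx+s*40*by+z*bz for z in(60,0) for s in(-1,1)]
q=proj("scene",X); print(org.round(1)); 
im=cv2.imread("pics/pl1.png")
for a in (q-[190,80]+.5)*6-.5: cv2.circle(im,tuple(int(v) for v in a),6,(255,0,255),1)
cv2.imwrite("pics/pl1o.png",im[150:500,150:600])
E
```

```text
[ 494.2 -201.6   50.9]
```

View pics/pl1o.png

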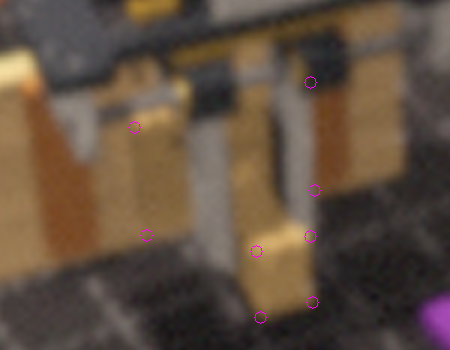

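The prediction and the image agree to within a pixel, so the bracket hasn't slipped in the grip. I approach the face and then creep.

move_arm(
  travel=[
    [-0.3, 0, 0.02],
    [-0.4, 0, 0],
    [-0.4, 0, 0],
    [-0.3, 0, 0],
    [-0.2, 0, 0],
    [-0.1, 0, 0],
    [0, 0, 0],
    [0, 0, 0],
    [0, 0, 0],
  ],
  twist=[
    [0, 0, 0],
    [0, 0, 0],
    [0, 0, 0],
    [0, 0, 0],
    [0, 0, 0],
    [0, 0, 0],
    [0, 0, 0],
    [0, 0, 0],
    [0, 0, 0],
  ],
)

```text
t: 12.9
tool_pos: [495.1, -190.5, 70.4]
ee_rot: [-0.0, 0.752, 0.66, 0.0]
contact_force: [0.2, -0.1, -1.4]
opening: 23.6
```

```bash
python3 - <<'E'
from st import *
show([493.8,-198.8,70.5],-7.4)
im=get_image("top")
for i in range(3): show([493.8,-198.8,70.5]); get_image("scene")
E
```

```text
t 12.9 p [ 495.11 -190.47   70.37] yang -7.45 z [-2.e-04  3.e-04 -1.e+00] F [ 0.23 -0.15 -1.39] M [-0.07  0.04  0.03] open 23.6 q [-0.53  0.29  1.78  0.    1.07 -0.4 ]
tool delta mm [-8.43 -0.22 -0.13]
twist z deg -0.04511546725648685
t 12.95 p [ 495.14 -190.43   70.39] yang -7.43 z [-2.e-04  2.e-04 -1.e+00] F [ 0.67  0.04 -1.62] M [-0.03  0.1  -0.05] open 23.46 q [-0.53  0.29  1.78  0.    1.07 -0.4 ]
tool delta mm [-8.47 -0.25 -0.11]
t 13.0 p [ 495.2  -190.38   70.41] yang -7.43 z [-1.e-04  2.e-04 -1.e+00] F [-0.01  0.05 -1.8 ] M [-0.04  0.07  0.02] open 23.62 q [-0.53  0.29  1.78  0.    1.07 -0.4 ]
tool delta mm [-8.53 -0.3  -0.1 ]
t 13.05 p [ 495.21 -190.42   70.43] yang -7.43 z [-1.e-04  1.e-04 -1.e+00] F [ 0.56  0.79 -1.62] M [-0.08  0.04  0.03] open 23.68 q [-0.53  0.29  1.78  0.    1.07 -0.4 ]
tool delta mm [-8.49 -0.31 -0.08]
```

move_arm(
  travel=[
    [-0.1, 0, 0],
    [-0.1, 0, 0],
    [-0.06, 0, 0],
    [-0.04, 0, 0],
    [-0.03, 0, 0],
    [0, 0, 0],
    [0, 0, 0],
  ],
  twist=[
    [0, 0, 0],
    [0, 0, 0],
    [0, 0, 0],
    [0, 0, 0],
    [0, 0, 0],
    [0, 0, 0],
    [0, 0, 0],
  ],
)

```text
t: 13.68
tool_pos: [494.3, -197.3, 70.5]
ee_rot: [-0.0, 0.752, 0.66, 0.0]
contact_force: [-0.1, 0.4, -1.4]
opening: 23.7
```

move_arm(
  travel=[
    [-0.03, 0, 0],
    [-0.03, 0, 0],
    [0, 0, 0],
    [0, 0, 0],
  ],
  twist=[
    [0, 0, 0],
    [0, 0, 0],
    [0, 0, 0],
    [0, 0, 0],
  ],
)

```text
t: 14.02
tool_pos: [494.2, -198.4, 70.4]
ee_rot: [-0.0, 0.752, 0.66, -0.0]
contact_force: [-0.3, 0.4, -2.0]
opening: 23.6
```

move_arm(
  travel=[
    [-0.03, 0, 0],
    [0, 0, 0],
    [0, 0, 0],
  ],
  twist=[
    [0, 0, 0],
    [0, 0, 0],
    [0, 0, 0],
  ],
)

```text
t: 14.27
tool_pos: [494.1, -198.8, 70.4]
ee_rot: [-0.0, 0.752, 0.66, 0.0]
contact_force: [0.1, 0.5, -0.3]
opening: 23.6
```

move_arm(
  travel=[
    [-0.03, 0, 0],
    [0, 0, 0],
    [0, 0, 0],
  ],
  twist=[
    [0, 0, 0],
    [0, 0, 0],
    [0, 0, 0],
  ],
)

```text
t: 14.52
tool_pos: [494.0, -198.9, 70.4]
ee_rot: [-0.001, 0.751, 0.66, 0.0]
contact_force: [-0.5, 4.5, 0.9]
opening: 23.7
```

move_arm(
  travel=[
    [-0.03, 0, 0],
    [0, 0, 0],
    [0, 0, 0],
  ],
  twist=[
    [0, 0, 0],
    [0, 0, 0],
    [0, 0, 0],
  ],
)

```text
t: 14.77
tool_pos: [493.9, -198.9, 70.4]
ee_rot: [-0.001, 0.751, 0.66, 0.001]
contact_force: [-0.3, 5.3, 0.6]
opening: 23.3
```

Contact comes where predicted, at y of about -198.9. I check the state before pressing more.

```bash
python3 - <<'E'
from st import *
show([493.8,-198.8,70.5],-7.4); get_image("top"); show()
E
```

```text
t 14.77 p [ 493.92 -198.94   70.41] yang -7.43 z [-3.0e-04  2.2e-03 -1.0e+00] F [-0.32  5.28  0.56] M [ 0.93 -0.06  0.2 ] open 23.3 q [-0.55  0.3   1.78  0.    1.07 -0.42]
tool delta mm [ 0.12 -0.13 -0.09]
twist z deg -0.03338351259691219
t 14.82 p [ 493.91 -198.93   70.41] yang -7.43 z [-3.0e-04  2.2e-03 -1.0e+00] F [0.71 5.86 0.72] M [ 0.89 -0.04  0.18] open 23.37 q [-0.55  0.3   1.78  0.    1.07 -0.42]
```

move_arm(
  travel=[
    [-0.03, 0, 0],
    [0, 0, 0],
    [0, 0, 0],
  ],
  twist=[
    [0, 0, 0],
    [0, 0, 0],
    [0, 0, 0],
  ],
)

```text
t: 15.07
tool_pos: [493.9, -198.9, 70.4]
ee_rot: [-0.001, 0.751, 0.66, 0.001]
contact_force: [0.9, 7.5, 1.1]
opening: 23.5
```

```bash
python3 - <<'E'
from st import *
show([493.8,-198.8,70.5],-7.4); get_image("top"); show()
E
```

```text
t 15.07 p [ 493.86 -198.94   70.38] yang -7.43 z [-3.0e-04  3.3e-03 -1.0e+00] F [0.94 7.46 1.08] M [ 1.12 -0.14  0.21] open 23.52 q [-0.55  0.3   1.78  0.    1.07 -0.42]
tool delta mm [ 0.13 -0.08 -0.12]
twist z deg -0.03327142401251937
t 15.12 p [ 493.88 -198.96   70.41] yang -7.43 z [-2.0e-04  3.2e-03 -1.0e+00] F [0.48 7.54 1.92] M [ 1.14 -0.04  0.23] open 23.69 q [-0.55  0.3   1.78  0.    1.07 -0.42]
```

The yaw moment (Mz about 0.2 N·m) puts the pressure centre about 25 mm towards the +x edge, and the tool leans 0.2°. I correct both slightly and check the response.

move_arm(
  travel=[
    [0, 0, 0],
    [0, 0, 0],
    [0, 0, 0],
    [0, 0, 0],
  ],
  twist=[
    [0, -0.05, -0.06],
    [0, 0, -0.06],
    [0, 0, 0],
    [0, 0, 0],
  ],
)

```text
t: 15.45
tool_pos: [493.9, -199.0, 70.4]
ee_rot: [-0.0, 0.749, 0.662, -0.0]
contact_force: [0.8, 7.2, 1.3]
opening: 23.8
```

```bash
python3 - <<'E'
from st import *
show([493.8,-198.8,70.5],-7.4); get_image("top"); show()
E
```

```text
t 15.45 p [ 493.87 -198.97   70.36] yang -7.03 z [-6.e-04  1.e-04 -1.e+00] F [0.81 7.17 1.28] M [ 1.22 -0.07 -0.14] open 23.83 q [-0.55  0.3   1.78 -0.    1.07 -0.42]
tool delta mm [ 0.16 -0.09 -0.14]
twist z deg 0.3747114493630965
t 15.5 p [ 493.86 -198.98   70.34] yang -7.03 z [-6.e-04  1.e-04 -1.e+00] F [1.66 7.18 1.84] M [ 1.16 -0.06 -0.1 ] open 23.46 q [-0.55  0.3   1.78 -0.    1.07 -0.42]
```

move_arm(
  travel=[
    [0, 0, 0],
    [-0.02, 0, 0],
    [-0.02, 0, 0],
    [0, 0, 0],
    [0, 0, 0],
    [0, 0, 0],
  ],
  twist=[
    [0, 0, 0.035],
    [0, 0, 0],
    [0, 0, 0],
    [0, 0, 0],
    [0, 0, 0],
    [0, 0, 0],
  ],
)

```text
t: 16.0
tool_pos: [493.9, -199.0, 70.4]
ee_rot: [-0.001, 0.75, 0.662, 0.0]
contact_force: [1.1, 9.9, 2.4]
opening: 23.4
```

```bash
python3 - <<'E'
from st import *
show([493.8,-198.8,70.5],-7.4); t=get_image("top"); show(); s=get_image("scene"); show()
im=s[:,:,::-1]
cv2.imwrite("pics/f_s.png",cv2.resize(im[80:180,190:310],(720,600),interpolation=cv2.INTER_CUBIC))
cv2.imwrite("pics/f_t.png",cv2.resize(t[190:310,340:460,::-1],(600,600),interpolation=cv2.INTER_CUBIC))
cv2.imwrite("pics/f_full.png",im)
E
```

```text
t 16.0 p [ 493.87 -198.97   70.35] yang -7.15 z [-5.0e-04  1.4e-03 -1.0e+00] F [1.11 9.89 2.41] M [ 1.51 -0.12 -0.  ] open 23.43 q [-0.55  0.3   1.78  0.    1.07 -0.42]
tool delta mm [ 0.16 -0.09 -0.15]
twist z deg 0.25105889781364343
t 16.05 p [ 493.88 -198.99   70.37] yang -7.15 z [-5.0e-04  1.4e-03 -1.0e+00] F [0.72 9.75 2.06] M [ 1.58 -0.13  0.  ] open 23.67 q [-0.55  0.3   1.78  0.    1.07 -0.42]
t 16.1 p [ 493.86 -198.98   70.33] yang -7.15 z [-6.0e-04  1.5e-03 -1.0e+00] F [1.37 9.25 1.81] M [ 1.51 -0.1   0.  ] open 23.63 q [-0.55  0.3   1.78  0.    1.07 -0.42]
```

View pics/f_s.png

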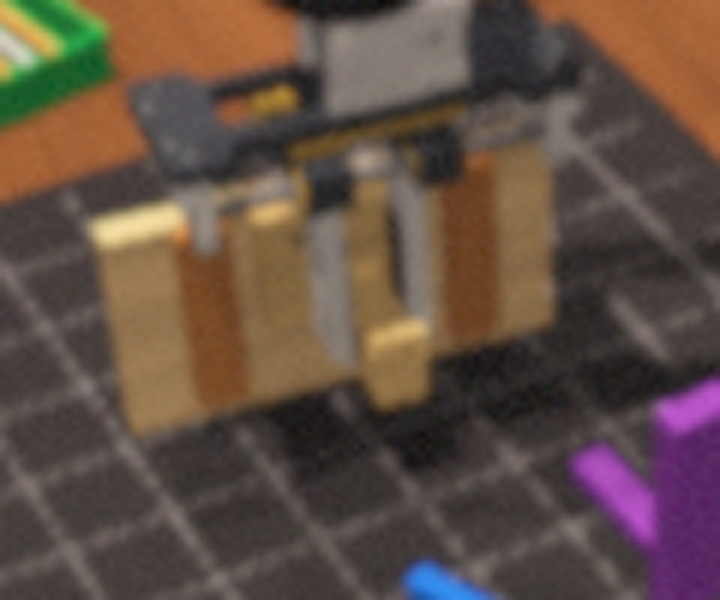

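View pics/f_t.png

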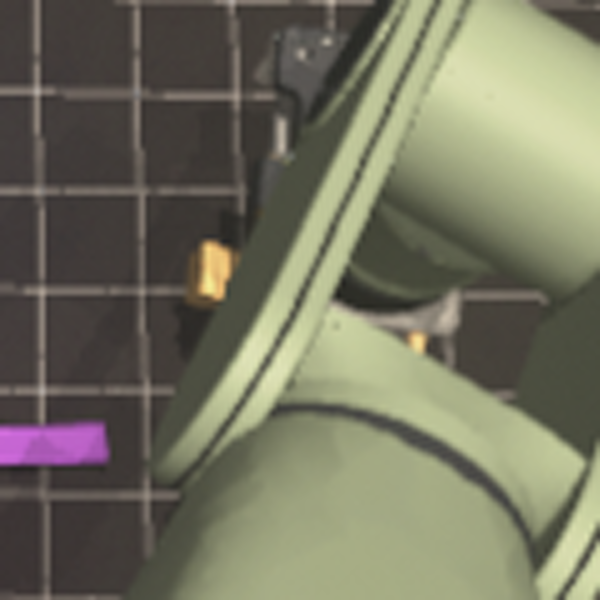

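Force is 9.5–9.9 N with Mz at 0. In the scene crop the plate sits between the battens and its visible top corner at (275,212) is in line with the board's top. Last check: project the expected bracket onto this picture.

```bash
python3 - <<'E'
from st import *
o,p,M=st()
bx=-M[:,0];bx[2]=0;by=np.array([-bx[1],bx[0],0]);bz=np.array([0,0,1.])
org=p+44.8*bx;org[2]=p[2]-20.5
print("bracket_top",(org+60*bz).round(1),"board_top 488.0 -243.2 110")
X=[org-82*bx+s*12*by+z*bz for z in(37,0) for s in(-1,1)]+[org-12*bx+s*40*by+60*bz for s in(-1,1)]+[org+s*40*by+60*bz for s in(-1,1)]
q=proj("scene",X)
im=cv2.imread("pics/f_s.png")
for a in (q-[190,80]+.5)*6-.5: cv2.circle(im,tuple(int(v) for v in a),6,(255,0,255),1)
cv2.imwrite("pics/f_o.png",im[100:450,80:600])
a=cv2.imread("pics/scene0.png").astype(int);b=cv2.imread("pics/f_full.png").astype(int)
for n,(x0,y0,x1,y1) in dict(spool=(180,215,212,252),jar=(215,252,255,295),stamp=(298,308,342,375)).items():
    print(n,abs(a-b)[y0:y1,x0:x1].mean().round(2))
E
```

```text
bracket_top [ 488.3 -243.4  109.8] board_top 488.0 -243.2 110
spool 1.97
jar 2.73
stamp 1.92
```

View pics/f_o.png

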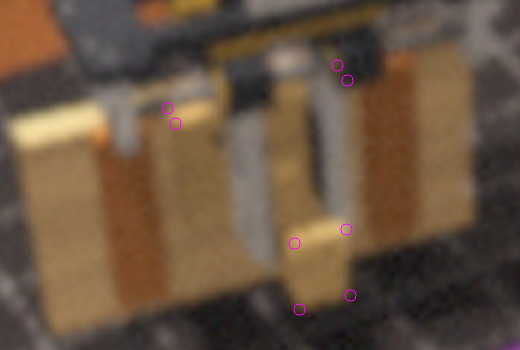

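move_arm(
  travel=[
    [0, 0, 0],
    [0, 0, 0],
    [0, 0, 0],
    [0, 0, 0],
    [0, 0, 0],
    [0, 0, 0],
  ],
  twist=[
    [0, 0, 0],
    [0, 0, 0],
    [0, 0, 0],
    [0, 0, 0],
    [0, 0, 0],
    [0, 0, 0],
  ],
)

```text
t: 16.6
tool_pos: [493.9, -199.0, 70.3]
ee_rot: [-0.001, 0.75, 0.662, 0.0]
contact_force: [1.2, 8.8, 2.6]
opening: 23.9
```

```bash
python3 - <<'E'
from st import *
show(); print(sign_off())
E
```

```text
t 16.6 p [ 493.86 -198.98   70.35] yang -7.15 z [-6.0e-04  1.4e-03 -1.0e+00] F [1.19 8.84 2.64] M [ 1.49 -0.1  -0.01] open 23.94 q [-0.55  0.3   1.78  0.    1.07 -0.42]
the job is handed in; nothing more can be done
None
```

The bracket is gripped by its arm and held against the face of the plywood board between the two battens. I handed the job in at 16.6 s with the arm still holding and pressing.

**Force:** the press read 8.8–9.9 N over the last readings, and 8.8 N at hand-in, slightly under the 10 N you asked for. The highest force I saw was about 10 N, and the grip is set to 45 N.

**Position:** from the arm's readings, the bracket's top edge middle is at (488.3, -243.4, 109.8). I measured the board's at (488.0, -243.2, 110). The turning moment about the vertical is about 0, so the plate is not pressing on one side. The tool leans about 0.1°.

**Grip height:** I gripped about 22 mm above the arm's underside instead of 14 mm, because at 14 mm the fingertips would have hit the bench.

**Pictures:** the last scene picture shows the visible plate corner level with the board's top, and the arm's lip where expected apart from a sideways offset of about one pixel. That offset was already there before contact and is within the camera calibration. In the top view the robot arm hides the plate.

**Other things:** the spool, jar and stamp block look unchanged in the scene picture.

**Upward force:** the wrist also reads an upward force of about 2.6 N. I put this down to friction on the board face, with no visible shift.

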